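Dose one portion and dip the coffee doser

ROBOT

A 6-joint arm with a two-finger parallel gripper is mounted at the origin on the work surface. World frame = base frame: x ahead of the robot, y to its left, z up, the work surface at z = 0. Lengths are in m, angles in rad, forces in N, time in s.
With the tool pointing down it reaches from about 0.35 to 0.975 m from the base axis. Payload 4.9 kg.
Tool frame: the origin (TCP) lies at the very end of the fingers, on their centre line; the grasp point (between the pads) lies 19 mm behind it; z points along the fingers, y is the line along which they close (so a half turn about z gives the same grasp; the last joint's range is limited). The gripper opens to 85 mm and grips with 20 to 120 N. Pads are 22 mm wide; open, the fingers measure 114 mm over their backs; the gripper's body (76 mm by 85 mm) begins 54 mm behind the grasp point. The pads swing forward as they close: fully open they stand 13 mm farther back than shut.
Start: joints at [-1.335, 0.053, 1.613, -0, 1.476, -0.119], TCP at [0.217, -0.586, 0.231] pointing down, gripper open.
Joint ranges: [-3.01, 3.01], [-1.01, 2.22], [0.06, 2.58], [-1.02, 4.17], [0.09, 2.62], [-3.14, 3.14]. Speed limits (rad/s): [2.57, 2.57, 3.14, 3.14, 3.14, 3.14].

INTERFACE

Orientations are given as a unit quaternion [w, x, y, z].
In Python, from plant import state, optics, ticket, nets gives the robot as it stands. The module is installed in compiled form; this text tells all that it offers.
- The arm moves only by the shell command python3 -m inch 'ROWS' [OPENING]. ROWS is JSON, a list of rows, each an object of numbers: "dx", "dy", "dz": the shift along the tool's x, y, z as a fraction of full scale; "rx", "ry", "rz": the turn, a rotation vector about the tool's x, y, z as a fraction of full scale. In form: [{"dx": .., "dy": .., "dz": .., "rx": .., "ry": .., "rz": ..}, ...]. A call has 1 to 5 rows; each row is the pose to reach, as a shift and turn from the pose commanded when the call began, along the tool's axes at that moment; what a row does not reach only later rows make up. Full scale, the value 1, is 0.8 m for a shift and 1.5 rad for a turn. A row lasts 1/10 s, in which the tool goes at most 50 mm and 8.59 degrees, less where a joint would pass 70% of its speed; a pose out of reach is approached as far as the arm can. A call with a number of a shift or a turn outside -1 to 1 is refused whole. A call with a gripper value outside its range is refused whole. OPENING is the opening, from -1 (shut) to 1 (fully open), set as the call begins (- or left out, the last holds). The fingers move at their own pace and stop on an object; the grip force is fixed at half the most. Time passes only in rows, so rows that repeat a pose let the fingers close. It gives the time, the measured TCP pose, the force, the opening and the grip force at its end, in the units of the state.
- state(): the state, without advancing time (a new reading comes with each control period).
- optics.grab_frame(name): name is "side" or "top" or "wrist"; returns the picture (420x560x3 uint8, red, green, blue); there is no depth.
- optics.camera_info(name): a dict with "fx", "fy", "cx", "cy" (pixels), "R" (3x3) and "t" (3): a world point X has camera coordinates R X + t. Camera axes: x right, y down, z forward; pixel columns grow to the right and rows downward; lengths in m; the calibration is good to about 2 mm. A picture is of the moment at which its call begins: read the wrist's pose just before it. camera_info takes no time and is no camera call; for the wrist camera it gives the pose at the moment of the call.
- ticket.job_done(): hands the job in; it is judged then, once.
Trained networks look in the newest picture that a camera, given by its name, has taken for a name from the list of things; names that differ only in an ending like _2 or _b are one class to them, and where a whole thing is asked for, a point or a joint stands for the part that bears it (a point fixed in the world has none). Each returns a list of dicts, best first, with "confidence" (0 to 1); they miss things now and then, are a little off and sometimes report something else, mostly with a low value. They report only what shows in the picture. A call takes as long as a camera call. They do not tell look-alikes from the thing itself.
- nets.boxes_of(camera, name): "bbox" ([centre column, centre row, width, height] in pixels, round what is visible of it).
- nets.outline_of(camera, name): "pixels" (420x560 bool, what is visible of it) and "bbox" ([centre column, centre row, width, height] in pixels, round what is visible of it).
The state is a dict: "time": time; "joint_pos": joint angles; "joint_vel": joint speeds; "joint_efforts": joint torques, N m; "tool_pos": TCP position; "tool_rot": TCP orientation; "contact_force": force on the tool from outside, world axes, zero at the start; "ft_torque": the same for the moment, N m; "gripper_width": opening from 0.0 (shut) to 1.0 (fully open); "grasp_force": force on a finger pad.
Only numpy, scipy, OpenCV 4.12 (cv2) and the standard library are available. Lean on these libraries where they do the work, as an engineer would, in place of code of your own. Each camera call takes 0.05 s, during which the arm holds its last target. There are 200 camera calls.

TASK

At the black coffee doser, swing the sprung portion lever all the way to its stop, then let go so that it springs back. Then take the gauge rod from its wooden rest by the handle, push its stem down the doser's guide tube until the collar stops on the rim, and draw it right out again. Finish while still holding the rod in the gripper, lying level and still with its tip just above the lit face of the light box (not more than a hand's breadth up) and touching nothing else; leave the mug, the jar and the knife block where they stand.

Things in the scene. Friction and masses are not known exactly. Their poses are not given: they have to be found in the camera images.
- doser: Coffee doser, fixed: a black box 150 (x) x 170 (y) x 100 mm high with a steel band round it and a flat round lid on top (6 mm high with a 6 mm knob, 60 mm across, at x -35, y +40 mm). Origin: centre of its underside on the worktop, z up; its yaw varies. On its top stand the guide tube and the lever pivot.
- doser_mouth (a point): Centre of the open top rim of the guide tube, 130 mm above the worktop; z points up, out of the tube. The vertical steel tube stands 30 mm above the doser's top; outer diameter 32 mm, bore 14 mm, and the bore goes on straight down to 125 mm below the rim. It lies at x +20, y +35 mm in the doser's frame.
- lever (a joint): Portion lever's swing: 0 = at rest (the spring holds it there), 0.9 rad = at its stop. It grows clockwise seen from above: the knob swings level from the doser's right (-y) side towards its front (-x), so it is pushed from its +x side. The spring needs about 1.1 N at the knob to leave rest and 3.1 N at the stop, and returns the lever by itself when let go.
- lever_knob (a point): Centre of the top of the lever's upright round black knob (18 mm diameter, 109 to 149 mm above the worktop), 100 mm from the pivot axis in plan, on a level steel arm 10 mm thick (centre 114 mm above the worktop) that overhangs the doser's right side. At rest the arm points 60 degrees clockwise (from above) of the doser's +x axis.
- lever_pivot (a point): On the lever's vertical pivot axis, 112 mm above the worktop, at x -10, y -55 mm in the doser's frame; hub diameter 32 mm.
- rod: Gauge rod, loose, about 90 g. x runs along its axis to the tip; origin on the axis at the collar's stopping face. Towards +x: steel stem, 8 mm diameter, 85 mm long, tapered tip. Towards -x: steel collar, 28 mm diameter, 6 mm thick, then a black flat-sided handle (x -6 to -96 mm), 16 mm wide (y), 18 mm high (z). It starts level in the rest, its axis 60 mm above the worktop.
- rod_tip (a point): End of the stem, 85 mm from the collar's stopping face along the rod's x.
- rod_grip (a point): Middle of the handle, on the axis, 51 mm behind the collar's stopping face (rod's x -51 mm); the place to grip, across its 16 mm width (rod's y).
- rest: Wooden rod rest, fixed: base 190 (x) x 60 (y) x 10 mm, two notched uprights 14 mm thick at x -89 mm (under the handle's end; cheeks up to 57 mm) and x +60 mm (under the stem; cheeks up to 61 mm); between them the handle is free all round. Origin: centre of its underside. The rod lies along its x, tip to +x, and lifts straight out. Rest and light box may swap sides.
- lightbox: Light box, fixed: white box with a pale wooden frame, 160 (x) x 120 (y) x 45 mm high; its white lit face, 140 x 100 mm, lies 44 mm above the worktop. Origin: centre of its underside, z up.
- mug: White mug, 80 mm wide, 90 mm tall; leave alone. Origin: centre of its underside.
- jar: Glass jar with steel lid, 72 mm wide, 100 mm tall; leave alone. Origin: centre of its underside.
- knives: Wooden knife block, 90 x 100 mm, 220 mm tall with the handles; leave alone. Origin: centre of its underside.
There are look-alikes about, which are no part of the job. Leave any white look-alike of the rod alone.

How it is judged:
By the outcome, as a careful person would: the job done as asked, in the order asked, and still so for the second after the job is handed in, while the arm keeps its last pose, push and grip.
It also fails if it takes over 70 s, if anything falls off the work surface, if the arm or the gripper's body presses on something with over 40 N, if the wrist force passes 120 N, or if a joint passes its speed limit or range.

## Working session

There is one attempt and no reset: what is moved stays moved. The work goes in short steps, Python scripts to look and compute and a shell command to move; the robot and the scene stay as the last step left them, time stands still between calls to the robot, and variables do not carry over. Pictures are saved under pics/ and viewed, at most 10 in all, crops included, and the job is handed in when it is done.

```bash
mkdir -p pics
python3 - <<'E'
from plant import state, optics, ticket, nets
import cv2, numpy as np
s=state(); print({k:np.round(v,3).tolist() for k,v in s.items()})
for c in ["side","top"]:
    im=optics.grab_frame(c); cv2.imwrite(f"pics/{c}0.png",im[...,::-1])
    i=optics.camera_info(c); R=np.array(i["R"]);print(c,i["fx"],np.round(R,3).tolist(),np.round(-R.T@np.array(i["t"]),3))
    for n in ["doser","lever_knob","rod","rest","lightbox","mug","jar","knives"]:
        print(n,[(np.round(b["bbox"]).tolist(),round(b["confidence"],2)) for b in nets.boxes_of(c,n)][:4])
E
```

```text
{'time': 0.0, 'joint_pos': [-1.335, 0.053, 1.614, -0.0, 1.476, -0.119], 'joint_vel': [-0.001, 0.001, -0.001, 0.001, 0.0, 0.001], 'joint_efforts': [0.0, -39.368, -37.018, -0.0, 0.007, -0.0], 'tool_pos': [0.217, -0.585, 0.23], 'tool_rot': [-0.001, 0.984, 0.176, -0.0], 'contact_force': [0.15, -0.552, 0.346], 'ft_torque': [-0.016, -0.004, -0.04], 'grasp_force': 0.0, 'gripper_width': 1.002}
side 544.8717912065449 [[-0.801, -0.599, -0.009], [-0.354, 0.485, -0.8], [0.484, -0.637, -0.6]] [-0.276  0.969  1.093]
doser [([241.0, 223.0, 72.0, 93.0], 0.7)]
lever_knob [([252.0, 195.0, 11.0, 32.0], 0.71)]
rod [([404.0, 205.0, 30.0, 19.0], 0.74), ([334.0, 148.0, 31.0, 15.0], 0.68), ([333.0, 179.0, 32.0, 25.0], 0.6)]
rest [([327.0, 192.0, 37.0, 38.0], 0.91)]
lightbox [([200.0, 306.0, 73.0, 66.0], 0.84)]
mug [([164.0, 245.0, 35.0, 43.0], 0.77), ([332.0, 181.0, 33.0, 29.0], 0.2)]
jar [([205.0, 205.0, 24.0, 33.0], 0.68)]
knives [([262.0, 151.0, 39.0, 64.0], 0.77)]
top 503.7627607237152 [[0.018, -1.0, 0.009], [-0.989, -0.019, -0.149], [0.149, -0.006, -0.989]] [ 0.355 -0.103  1.314]
doser [([220.0, 197.0, 95.0, 75.0], 0.78), ([360.0, 227.0, 27.0, 63.0], 0.35)]
lever_knob [([246.0, 185.0, 43.0, 39.0], 0.52)]
rod [([360.0, 227.0, 30.0, 62.0], 0.74), ([448.0, 186.0, 22.0, 59.0], 0.6), ([380.0, 317.0, 73.0, 25.0], 0.55)]
rest [([356.0, 229.0, 48.0, 78.0], 0.92), ([359.0, 228.0, 27.0, 63.0], 0.16)]
lightbox [([248.0, 182.0, 38.0, 37.0], 0.34)]
mug [([147.0, 143.0, 36.0, 50.0], 0.67), ([357.0, 230.0, 43.0, 75.0], 0.54), ([228.0, 125.0, 25.0, 38.0], 0.42)]
jar [([227.0, 125.0, 28.0, 35.0], 0.75)]
knives [([342.0, 128.0, 52.0, 60.0], 0.76)]
```

Run:
```python
import cv2
im=cv2.imread("pics/top0.png")[90:360,60:500]; cv2.imwrite("pics/t1.png",cv2.resize(im,None,fx=1.8,fy=1.8,interpolation=cv2.INTER_CUBIC))
im=cv2.imread("pics/side0.png")[110:350,130:450]; cv2.imwrite("pics/s1.png",cv2.resize(im,None,fx=2.5,fy=2.5,interpolation=cv2.INTER_CUBIC))
```

```text
(no output)
```

View pics/t1.png

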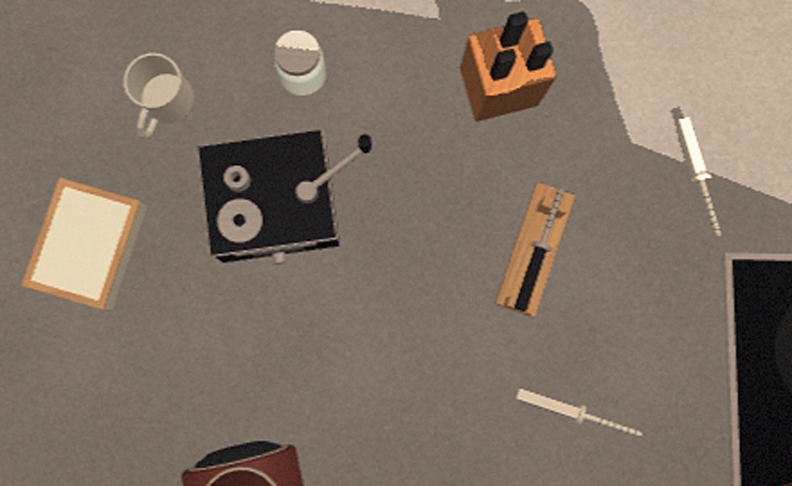

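View pics/s1.png

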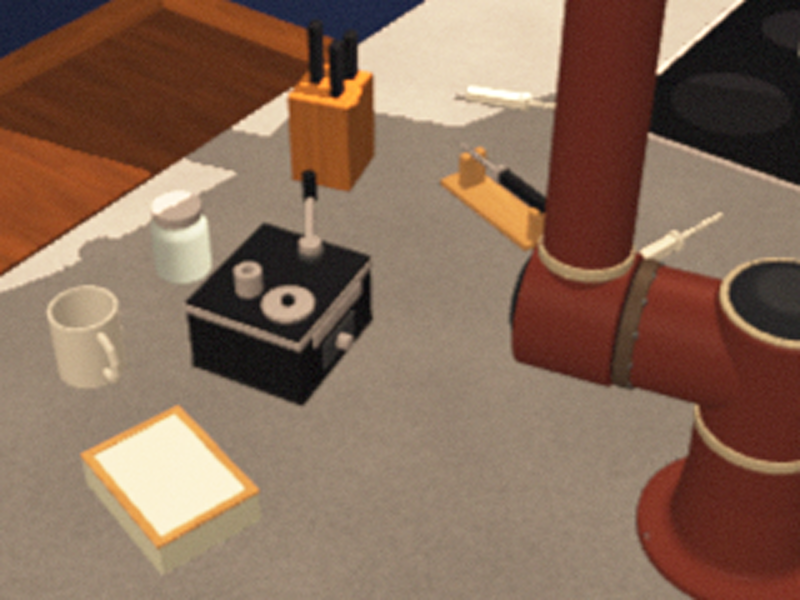

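The top crop shows the doser: tube ring at (236,178), lid (240,220), lever pivot (306,191) and knob (365,143). The black-handled rod lies in the rest with its collar at (541,245), and the light box is at (83,243). The two white rods are the decoys.

```bash
cat > h.py <<'E'
import numpy as np
from plant import state, optics, nets
from scipy.spatial.transform import Rotation as Rn
def ray(c,uv,z,i=None):
    i=i or optics.camera_info(c); R=np.array(i["R"]);t=np.array(i["t"])
    o=-R.T@t; d=R.T@np.array([(uv[0]-i["cx"])/i["fx"],(uv[1]-i["cy"])/i["fy"],1]); return o+d*(z-o[2])/d[2]
def proj(c,X,i=None):
    i=i or optics.camera_info(c); p=np.array(i["R"])@X+np.array(i["t"]); return np.array([i["fx"]*p[0]/p[2]+i["cx"],i["fy"]*p[1]/p[2]+i["cy"]])
def tool():
    s=state(); q=s["tool_rot"]; return np.array(s["tool_pos"]),Rn.from_quat([q[1],q[2],q[3],q[0]])
def goal(p,R):
    # shift and turn in tool axes, in move units
    a,Q=tool(); print("shift",np.round(Q.inv().apply(np.array(p)-a)/.8,4),"turn",np.round((Q.inv()*R).as_rotvec()/1.5,4))
def down(yaw): # tool z down, tool x at yaw in world
    c,s=np.cos(yaw),np.sin(yaw); return Rn.from_matrix(np.array([[c,s,0],[s,-c,0],[0,0,-1]]))
E
python3 - <<'E'
from h import *
from scipy.optimize import least_squares
o=lambda u,v:(u/1.8+60,v/1.8+90)
o2=lambda u,v:(u/2.5+130,v/2.5+110)
D=[("top",o(199,147),(.075,.085,.1)),("top",o(321,130),(.075,-.085,.1)),("top",o(236,178),(.02,.035,.13)),("top",o(240,220),(-.035,.04,.106)),("top",o(306,191),(-.01,-.055,.118)),
("side",o2(370,262),(-.075,-.085,.1)),("side",o2(265,226),(.075,-.085,.1)),("side",o2(189,302),(.075,.085,.1)),("side",o2(249,268),(.02,.035,.13))]
I={c:optics.camera_info(c) for c in("top","side")}
def W(p,X): c,s=np.cos(p[2]),np.sin(p[2]); return np.array([p[0]+c*X[0]-s*X[1],p[1]+s*X[0]+c*X[1],X[2]])
f=lambda p:np.concatenate([proj(c,W(p,X),I[c])-uv for c,uv,X in D])
r=least_squares(f,[.5,0,0],loss="soft_l1"); print("doser",r.x,np.round(f(r.x),1))
p=r.x
print("mouth",W(p,(.02,.035,.13)),"pivot",W(p,(-.01,-.055,.112)))
print("knob rest",W(p,(-.01+.05,-.055-.0866,.149)),"seen",ray("top",o(365,143),.149))
for a in(0,.9): th=-np.pi/3-a; print("knob",W(p,(-.01+.1*np.cos(th),-.055+.1*np.sin(th),.149)))
c=ray("top",o(541,245),.065);h=ray("top",o(525,308),.06);t=ray("top",o(559,190),.06);print("collar",c,"end",h,"tip",t,np.arctan2(*(t-h)[1::-1]))
print("LB",[ray("top",o(*q),.045) for q in((61,179),(139,201),(104,309),(24,284))])
print("mug",ray("top",o(150,75),.09),"jar",ray("top",o(297,52),.1),"kn",ray("top",o(515,60),.15))
E
```

```text
doser [0.56955844 0.04996026 0.16284283] [-0.9  0.3 -0.2  0.2 -0.4 -0.4 -0.4  0.5  0.1  0.2  1.  -3.8 -0.1 -2.9
 -0.7 -1.8  0.2 -0.8]
mouth [0.5836195  0.08773971 0.13      ] pivot [ 0.56860756 -0.00593335  0.112     ]
knob rest [ 0.63198602 -0.08328146  0.149     ] seen [ 0.62922693 -0.08378422  0.149     ]
knob [ 0.63198644 -0.08328397  0.149     ]
knob [ 0.54741368 -0.10366165  0.149     ]
collar [ 0.5088657  -0.32989962  0.065     ] end [ 0.4215035  -0.30801146  0.06      ] tip [ 0.5879395  -0.35679474  0.06      ] -0.2851194734196133
LB [array([0.59260233, 0.34840147, 0.045     ]), array([0.56312041, 0.23606457, 0.045     ]), array([0.41001862, 0.27573202, 0.045     ]), array([0.44266002, 0.38925506, 0.045     ])]
mug [0.73416064 0.21913449 0.09      ] jar [0.7684585  0.01435277 0.1       ] kn [ 0.74650521 -0.28162642  0.15      ]
```

```bash
python3 -c "
from h import *
goal((.665,-.080,.22),down(.237))"
```

```text
shift [ 0.7447 -0.3986  0.0141] turn [-0.     -0.      0.0786]
```

```bash
python3 -m inch '[{"dx":0.745,"dy":-0.399,"dz":0.014,"rz":0.079},{"dx":0.745,"dy":-0.399,"dz":0.014,"rz":0.079},{"dx":0.745,"dy":-0.399,"dz":0.014,"rz":0.079},{"dx":0.745,"dy":-0.399,"dz":0.014,"rz":0.079},{"dx":0.745,"dy":-0.399,"dz":0.014,"rz":0.079}]' -1; python3 -c "
from h import *
goal((.665,-.080,.22),down(.237))"
```

```text
shift [ 0.7447 -0.3986  0.0141] turn [-0.     -0.      0.0786]validation failed for argument at $[0]...
```

```bash
python3 -m inch '[{"dx":0.745,"dy":-0.399,"dz":0.014,"rx":0,"ry":0,"rz":0.079},{"dx":0.745,"dy":-0.399,"dz":0.014,"rx":0,"ry":0,"rz":0.079},{"dx":0.745,"dy":-0.399,"dz":0.014,"rx":0,"ry":0,"rz":0.079},{"dx":0.745,"dy":-0.399,"dz":0.014,"rx":0,"ry":0,"rz":0.079},{"dx":0.745,"dy":-0.399,"dz":0.014,"rx":0,"ry":0,"rz":0.079}]' -1; python3 -c "
from h import *
goal((.665,-.080,.22),down(.237))"
```

```text
time: 1.4
tool_pos: [0.3837, -0.3973, 0.2274]
tool_rot: [0.0, 0.993, 0.118, 0.0]
contact_force: [1.0, -0.2, -0.5]
gripper_width: 0.142
grasp_force: 0.0
shift [ 0.4345 -0.3035  0.0092] turn [ 0.0004 -0.0002 -0.0008]
```

```bash
python3 -m inch '[{"dx":0.434,"dy":-0.303,"dz":0.009,"rx":0,"ry":0,"rz":0},{"dx":0.434,"dy":-0.303,"dz":0.009,"rx":0,"ry":0,"rz":0},{"dx":0.434,"dy":-0.303,"dz":0.009,"rx":0,"ry":0,"rz":0},{"dx":0.434,"dy":-0.303,"dz":0.009,"rx":0,"ry":0,"rz":0},{"dx":0.434,"dy":-0.303,"dz":0.009,"rx":0,"ry":0,"rz":0}]'; python3 -c "
from h import *
goal((.665,-.080,.22),down(.237))"
```

```text
time: 1.9
tool_pos: [0.5497, -0.21, 0.2232]
tool_rot: [0.0, 0.993, 0.118, 0.0]
contact_force: [-0.0, -0.7, -0.2]
gripper_width: -0.005
grasp_force: 0.0
shift [ 0.1782 -0.1242  0.004 ] turn [ 0.0004 -0.0004 -0.0004]
```

```bash
python3 -m inch '[{"dx":0.21,"dy":-0.147,"dz":0.004,"rx":0,"ry":0,"rz":0},{"dx":0.21,"dy":-0.147,"dz":0.004,"rx":0,"ry":0,"rz":0},{"dx":0.21,"dy":-0.147,"dz":0.004,"rx":0,"ry":0,"rz":0},{"dx":0.21,"dy":-0.147,"dz":0.004,"rx":0,"ry":0,"rz":0},{"dx":0.21,"dy":-0.147,"dz":0.004,"rx":0,"ry":0,"rz":0}]'; python3 -c "
from h import *
goal((.665,-.080,.127),down(.237))"
```

```text
time: 2.4
tool_pos: [0.6866, -0.0535, 0.219]
tool_rot: [-0.001, 0.993, 0.12, 0.0]
contact_force: [0.1, -0.5, -0.6]
gripper_width: 0.001
grasp_force: 0.0
shift [-0.0342  0.0259  0.1149] turn [-0.001  -0.0005  0.003 ]
```

```bash
python3 -m inch '[{"dx":-0.034,"dy":0.026,"dz":0,"rx":0,"ry":0,"rz":0},{"dx":-0.034,"dy":0.026,"dz":0,"rx":0,"ry":0,"rz":0},{"dx":-0.034,"dy":0.026,"dz":0,"rx":0,"ry":0,"rz":0}]'
python3 - <<'E'
from h import *
import cv2
goal((.665,-.080,.127),down(.237))
i=optics.camera_info("wrist"); im=optics.grab_frame("wrist"); cv2.imwrite("pics/w1.png",im[...,::-1])
for X in [(.630,-.0835,.149),(.5686,-.006,.118),(.5836,.0877,.13),(.665,-.08,.14)]: print(proj("wrist",np.array(X),i))
print([(b["bbox"],b["confidence"]) for b in nets.boxes_of("wrist","lever_knob")])
E
```

```text
time: 2.7
tool_pos: [0.6624, -0.0853, 0.2198]
tool_rot: [-0.0, 0.993, 0.117, 0.0]
contact_force: [0.5, 0.6, 0.0]
gripper_width: -0.001
grasp_force: 0.0
shift [ 0.0047 -0.0057  0.116 ] turn [-0.0001 -0.0001 -0.0013]
[265.26504359 258.91855208]
[162.22775838 286.86161139]
[ 40.2347735  254.12892622]
[271.75918207 209.30631877]
[([210.3, 263.4, 132.6, 72.2], 0.86), ([484.4, 333.3, 49.5, 49.2], 0.26)]
```

View pics/w1.png

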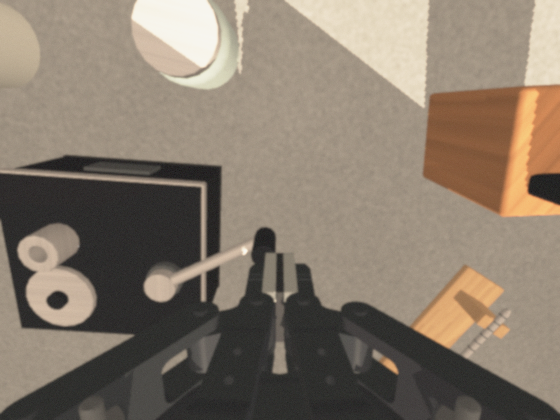

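The wrist view agrees with the estimate: knob top at about (265,258), tube rim at (38,254), both within 2 px of the projection. I'll descend behind the knob.

```bash
python3 -m inch '[{"dx":0.005,"dy":-0.006,"dz":0.05,"rx":0,"ry":0,"rz":0},{"dx":0.005,"dy":-0.006,"dz":0.116,"rx":0,"ry":0,"rz":0},{"dx":0.005,"dy":-0.006,"dz":0.116,"rx":0,"ry":0,"rz":0},{"dx":0.005,"dy":-0.006,"dz":0.116,"rx":0,"ry":0,"rz":0}]' && python3 -m inch '[{"dx":-0.025,"dy":0,"dz":0,"rx":0,"ry":0,"rz":0},{"dx":-0.05,"dy":0,"dz":0,"rx":0,"ry":0,"rz":0},{"dx":-0.075,"dy":0,"dz":0,"rx":0,"ry":0,"rz":0},{"dx":-0.1,"dy":0,"dz":0,"rx":0,"ry":0,"rz":0},{"dx":-0.11,"dy":0,"dz":0,"rx":0,"ry":0,"rz":0}]'; python3 -c "
from h import *
goal((.568,-.104,.127),down(.237))"
```

```text
time: 3.2
tool_pos: [0.6646, -0.0787, 0.1256]
tool_rot: [-0.001, 0.993, 0.118, -0.002]
contact_force: [0.2, -0.8, 1.1]
gripper_width: -0.004
grasp_force: 0.0
time: 3.7
tool_pos: [0.582, -0.1, 0.1317]
tool_rot: [0.001, 0.993, 0.117, 0.004]
contact_force: [3.9, 3.0, 1.7]
gripper_width: 0.0
grasp_force: 1.8
shift [-0.0183  0.0007  0.0057] turn [ 0.0016 -0.0053 -0.001 ]
```

Contact force is about right for the spring. I'll go on in small steps to the stop.

```bash
python3 -m inch '[{"dx":-0.007,"dy":0,"dz":0,"rx":0,"ry":0,"rz":0},{"dx":-0.014,"dy":0,"dz":0,"rx":0,"ry":0,"rz":0},{"dx":-0.014,"dy":0,"dz":0,"rx":0,"ry":0,"rz":0}]' && python3 -m inch '[{"dx":-0.006,"dy":0,"dz":0,"rx":0,"ry":0,"rz":0},{"dx":-0.006,"dy":0,"dz":0,"rx":0,"ry":0,"rz":0}]'
python3 - <<'E'
from h import *
import cv2
i=optics.camera_info("wrist")
im=optics.grab_frame("side"); cv2.imwrite("pics/s2.png",cv2.resize(im[110:290,180:340,::-1],None,fx=3,fy=3,interpolation=cv2.INTER_CUBIC))
E
```

```text
time: 4.0
tool_pos: [0.57, -0.1027, 0.1284]
tool_rot: [0.001, 0.993, 0.118, 0.001]
contact_force: [2.6, 0.4, 2.6]
gripper_width: 0.002
grasp_force: 1.7
time: 4.2
tool_pos: [0.568, -0.1029, 0.1284]
tool_rot: [0.0, 0.993, 0.118, 0.005]
contact_force: [12.1, 4.2, 1.0]
gripper_width: 0.003
grasp_force: 6.6
```

```bash
python3 -m inch '[{"dx":-0.003,"dy":0,"dz":0,"rx":0,"ry":0,"rz":0},{"dx":-0.003,"dy":0,"dz":0,"rx":0,"ry":0,"rz":0}]' ; python3 -m inch '[{"dx":0.06,"dy":0,"dz":0,"rx":0,"ry":0,"rz":0},{"dx":0.12,"dy":0,"dz":0,"rx":0,"ry":0,"rz":0},{"dx":0.16,"dy":0,"dz":0,"rx":0,"ry":0,"rz":0},{"dx":0.16,"dy":0,"dz":0,"rx":0,"ry":0,"rz":0},{"dx":0.16,"dy":0,"dz":-0.06,"rx":0,"ry":0,"rz":0}]'
python3 - <<'E'
from h import *
o=lambda u,v:(u/1.8+60,v/1.8+90)
c=ray("top",o(541,245),.065);h=ray("top",o(525,308),.06)
print(c,h)
yaw=-.285; d=np.array([np.cos(yaw),np.sin(yaw),0])
g=c-d*.048; g[2]=.2; print(g); goal(g,down(yaw))
E
```

```text
time: 4.45
tool_pos: [0.5674, -0.1029, 0.1285]
tool_rot: [-0.0, 0.993, 0.118, 0.007]
contact_force: [19.2, 6.3, -3.6]
gripper_width: -0.0
grasp_force: 9.7
time: 4.95
tool_pos: [0.6808, -0.0731, 0.1639]
tool_rot: [-0.003, 0.993, 0.118, -0.01]
contact_force: [-0.3, -0.2, -1.8]
gripper_width: 0.001
grasp_force: 0.0
[ 0.5088657  -0.32989962  0.065     ] [ 0.4215035  -0.30801146  0.06      ]
[ 0.46280194 -0.31640406  0.2       ]
shift [-0.3372  0.2313 -0.0403] turn [-0.0016  0.0141  0.348 ]
```

Force climbed to 20 N with no further travel, so the stop was reached; the lever has been released. Next I move above the rest and log joint data for a reach model.

```bash
L='python3 -c "
from plant import state
import json;s=state();open(\"log.txt\",\"a\").write(json.dumps([list(map(float,s[k])) for k in (\"joint_pos\",\"tool_pos\",\"tool_rot\")])+chr(10))"'
eval "$L"; python3 -m inch '[{"dx":0,"dy":0,"dz":-0.05,"rx":0,"ry":0,"rz":0},{"dx":-0.337,"dy":0.231,"dz":-0.06,"rx":0,"ry":0.014,"rz":0.348},{"dx":-0.337,"dy":0.231,"dz":-0.06,"rx":0,"ry":0.014,"rz":0.348},{"dx":-0.337,"dy":0.231,"dz":-0.06,"rx":0,"ry":0.014,"rz":0.348},{"dx":-0.337,"dy":0.231,"dz":-0.06,"rx":0,"ry":0.014,"rz":0.348}]' 1; eval "$L"
python3 - <<'E'
from h import *
goal((.463,-.316,.22),down(-.285))
E
```

```text
time: 5.45
tool_pos: [0.5496, -0.2236, 0.2186]
tool_rot: [-0.001, 0.989, -0.144, 0.009]
contact_force: [0.4, -1.1, 1.2]
gripper_width: 0.845
grasp_force: 0.0
shift [-0.0708  0.1416 -0.0035] turn [-0.0029 -0.0111 -0.0031]
```

```bash
L='python3 -c "
from plant import state
import json;s=state();open(\"log.txt\",\"a\").write(json.dumps([list(map(float,s[k])) for k in (\"joint_pos\",\"tool_pos\",\"tool_rot\")])+chr(10))"'
python3 -m inch '[{"dx":-0.071,"dy":0.142,"dz":-0.004,"rx":0,"ry":-0.011,"rz":-0.003},{"dx":-0.071,"dy":0.142,"dz":-0.004,"rx":0,"ry":-0.011,"rz":-0.003},{"dx":-0.071,"dy":0.142,"dz":-0.004,"rx":0,"ry":-0.011,"rz":-0.003},{"dx":-0.071,"dy":0.142,"dz":-0.004,"rx":0,"ry":-0.011,"rz":-0.003}]'; eval "$L"; python3 -m inch '[{"dx":0,"dy":0,"dz":0,"rx":0,"ry":0.1,"rz":0},{"dx":0,"dy":0,"dz":0,"rx":0,"ry":0.2,"rz":0},{"dx":0,"dy":0,"dz":0,"rx":0,"ry":0.29,"rz":0},{"dx":0,"dy":0,"dz":0,"rx":0,"ry":0.29,"rz":0}]'; eval "$L"
python3 - <<'E'
from h import *
import cv2,json
i=optics.camera_info("wrist"); im=optics.grab_frame("wrist"); cv2.imwrite("pics/w2.png",im[...,::-1])
print([(b["bbox"],b["confidence"]) for b in nets.boxes_of("wrist","rod")])
json.dump({k:np.array(v).tolist() for k,v in i.items()},open("w2.json","w"))
from scipy.optimize import least_squares
D=[json.loads(l) for l in open("log.txt")]+[([-1.335,.053,1.614,0,1.476,-.119],[.217,-.585,.2305],[-.001,.984,.176,0])]
for d in D: print(np.round(d[0],3),np.round(d[1],3),np.round(d[2],3))
E
```

```text
time: 5.85
tool_pos: [0.4625, -0.3176, 0.2202]
tool_rot: [-0.002, 0.99, -0.143, 0.0]
contact_force: [0.2, 1.0, 0.0]
gripper_width: 1.002
grasp_force: 0.0
time: 6.25
tool_pos: [0.4628, -0.3127, 0.2164]
tool_rot: [0.026, 0.967, -0.138, 0.213]
contact_force: [0.3, -0.3, 0.3]
gripper_width: 0.999
grasp_force: 0.0
[([454.0, 68.9, 96.7, 125.6], 0.83), ([464.6, 414.5, 46.9, 6.7], 0.74), ([283.4, 218.6, 28.5, 191.8], 0.56)]
[-0.215  0.25   1.509 -0.002  1.404  1.119] [ 0.681 -0.073  0.164] [-0.003  0.993  0.118 -0.01 ]
[-0.516 -0.024  1.712  0.008  1.439  1.344] [ 0.55  -0.224  0.219] [-0.001  0.989 -0.144  0.009]
[-0.736 -0.091  1.774  0.004  1.461  1.12 ] [ 0.463 -0.318  0.22 ] [-0.002  0.99  -0.143  0.   ]
[-0.845 -0.363  2.051  0.261  1.1    0.932] [ 0.463 -0.313  0.216] [ 0.026  0.967 -0.138  0.213]
[-1.335  0.053  1.614  0.     1.476 -0.119] [ 0.217 -0.585  0.23 ] [-0.001  0.984  0.176  0.   ]
```

View pics/w2.png

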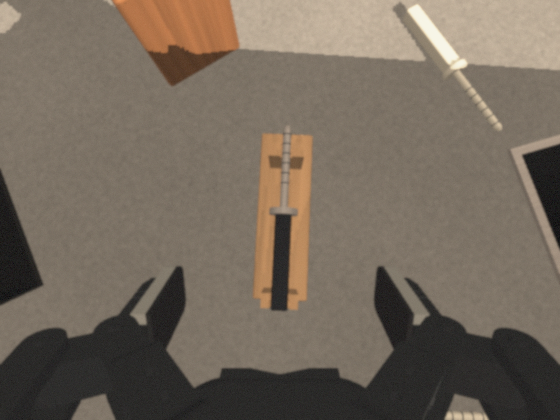

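The wrist view shows the real rod: handle end at (280,309), collar (284,211), tip (287,127), nearly aligned with the fingers and centred between them.

```bash
cat > kin.py <<'E'
import json
from h import *
from scipy.optimize import least_squares
D=[json.loads(l) for l in open("log.txt")]+[([-1.335,.053,1.614,0,1.476,-.119],[.217,-.585,.2305],[-.001,.984,.176,0])]
E=lambda a,q:Rn.from_euler(a,q)
def fk(p,q):
    r0,z0,L1,L2,L3,da,db,ex,ez=p; v=np.array
    R=E("z",q[0]); x=R.apply([r0,da,z0]); R=R*E("y",q[1]); x=x+R.apply([0,0,L1]); R=R*E("y",q[2]); x=x+R.apply([ex,0,L2]); R=R*E("z",sg[0]*q[3]); x=x+R.apply([0,db,0]); R=R*E("y",q[4]); x=x+R.apply([ez,0,L3])
    return x,R*E("z",sg[1]*q[5])
sg=[1,1]
def res(p):
    o=[]
    for q,t,w in D: o+=list((fk(p,q)[0]-t)*1000)
    return np.array(o+list((p-p0)*np.array([20,20,5,5,20,20,20,20,20])))
p0=np.array([0,.2,.45,.5,.3,.04,.04,0,0])
def fit(): return least_squares(res,p0).x
def oerr(p): return [((fk(p,q)[1].inv()*Rn.from_quat([w[1],w[2],w[3],w[0]])).as_rotvec()) for q,t,w in D]
E
python3 - <<'E'
import kin; from kin import *
for a in(1,-1):
  for b in(1,-1):
    kin.sg[:]=[a,b]; p=fit(); print(a,b,np.round(p,3),np.round(res(p)[:15],1)); print(np.round(oerr(p),2).tolist())
i=json.load(open("w2.json")); 
c=ray(0,(284,211),.062,i);h=ray(0,(280.5,309),.066,i);t=ray(0,(287,127),.06,i)
print(c,h,t,np.arctan2(*(t-h)[1::-1]),np.linalg.norm(t-h))
h2=ray("side",(0,0),0) if 0 else 0
E
```

```text
1 1 [0.011 0.214 0.423 0.613 0.273 0.051 0.023 0.075 0.016] [ 0.4  0.  -0.1 -0.2  0.2 -0.1  0.   0.1  0.1 -0.1 -0.4 -0.  -0.1  0.3
  0.1]
[[0.0, 0.0, 1.57], [0.0, 0.0, 1.57], [-0.0, 0.0, 1.57], [-0.0, 0.0, 1.57], [0.0, 0.0, 1.57]]
1 -1 [0.011 0.214 0.423 0.613 0.273 0.051 0.023 0.075 0.016] [ 0.4  0.  -0.1 -0.2  0.2 -0.1  0.   0.1  0.1 -0.1 -0.4 -0.  -0.1  0.3
  0.1]
[[0.0, -0.0, -2.47], [0.0, -0.0, -2.02], [0.0, 0.0, -2.47], [0.0, 0.0, -2.85], [0.0, 0.0, 1.33]]
-1 1 [-0.115 -0.48   0.131  0.561 -0.084  0.045  0.037 -0.55  -0.098] [ -7.5   9.5   0.5  13.2  -0.7  -1.8  30.  -18.2  -2.  -33.3  -3.9   5.9
   2.9  18.9  -2.4]
[[-0.0, -0.0, 1.57], [0.01, 0.02, 1.57], [0.0, 0.01, 1.57], [0.08, 0.53, 1.78], [0.0, 0.0, 1.57]]
-1 -1 [-0.115 -0.48   0.131  0.561 -0.084  0.045  0.037 -0.55  -0.098] [ -7.5   9.5   0.5  13.2  -0.7  -1.8  30.  -18.2  -2.  -33.3  -3.9   5.9
   2.9  18.9  -2.4]
[[-0.0, 0.0, -2.47], [0.01, -0.01, -2.02], [0.01, -0.01, -2.47], [0.44, -0.44, -2.55], [0.0, 0.0, 1.33]]
[ 0.50602314 -0.33005454  0.062     ] [ 0.41841466 -0.30111739  0.066     ] [ 0.58803996 -0.35714091  0.06      ] -0.3189983545506693 0.17873829599314384
```

```bash
cat >> kin.py <<'E'
p=fit()
lo=np.array([-3.01,-1.01,.06,-1.02,.09,-3.14]);hi=np.array([3.01,2.22,2.58,4.17,2.62,3.14])
def ik(x,R,seed=None):
    best=None
    rng=np.random.default_rng(0)
    S=[seed] if seed is not None else [lo+(hi-lo)*rng.random(6)*1 for _ in range(8)]+[np.array([np.arctan2(x[1],x[0])-.1,-.2,1.9,j4,1,j6]) for j4 in (0,) for j6 in(-2,0,1.5)]
    for s in S:
        def f(q):
            X,Q=fk(p,q); Q=Q*E("z",np.pi/2); return np.r_[(X-x)*10,(Q.inv()*R).as_rotvec()]
        r=least_squares(f,np.clip(s,lo+.02,hi-.02),bounds=(lo,hi),max_nfev=60)
        if np.linalg.norm(r.fun)<1e-3:
            m=min((r.x-lo).min(),(hi-r.x).min())
            if best is None or m>best[0]: best=(m,r.x)
    return best
def rodpose(g,R): return g+R.apply([0,0,.019]),R   # TCP for a grasp point
def Rlev(y,a): return down(y)*E("y",a)
def Rins(psi,a): return down(psi+np.pi)*E("y",a-np.pi/2)
G=np.array([.460,-.315,.060]); M=np.array([.5836,.0877,.13]); YAW=-.317
E
python3 - <<'E'
from kin import *
sg[:]=[1,1]
for a in np.radians([0,15,25,35,45]):
    g=ik(*rodpose(G,Rlev(YAW,a))); g2=ik(*rodpose(G,Rlev(YAW,a)*E("z",np.pi)))
    print(np.degrees(a).round(),"grasp",g and (round(g[0],2),g[1].round(2)),"flip",g2 and (round(g2[0],2),g2[1].round(2)))
    for fl in (0,np.pi):
      for psi in np.radians([-60,-30,0,30,60,90]):
        F=E("z",fl)
        A=ik(*rodpose(M+[0,0,.051],Rins(psi,a)*F)); B=ik(*rodpose(M+[0,0,.16],Rins(psi,a)*F),A and A[1]) if A else None
        if A and B: print("   ins",round(fl),np.degrees(psi).round(),round(A[0],2),round(B[0],2),A[1].round(2),B[1].round(2))
E
```

```text
0.0 grasp (np.float64(0.66), array([-0.73,  0.07,  1.92, -0.  ,  1.14,  1.15])) flip (np.float64(0.66), array([-0.73,  0.07,  1.92, -0.  ,  1.14, -1.99]))
   ins 0 0.0 0.11 0.12 [ 0.18 -0.18  2.47  3.42  0.74  1.37] [ 0.19 -0.51  2.46  3.61  0.43  1.14]
   ins 0 30.0 0.14 0.15 [-0.23 -0.1   2.44  2.21  1.02  2.18] [-0.25 -0.39  2.43  2.01  0.88  2.51]
   ins 0 60.0 0.41 0.42 [-0.39  0.16  2.17  1.66  1.47  2.37] [-0.39 -0.06  2.16  1.64  1.46  2.61]
   ins 0 90.0 0.72 0.54 [-0.36  0.41  1.86  1.33  1.85  2.41] [-0.36  0.23  1.85  1.39  1.88  2.6 ]
   ins 3 0.0 0.11 0.12 [ 0.18 -0.18  2.47  3.42  0.74 -1.78] [ 0.19 -0.51  2.46  3.61  0.43 -2.  ]
   ins 3 30.0 0.14 0.15 [-0.23 -0.1   2.44  2.21  1.02 -0.96] [-0.25 -0.39  2.43  2.01  0.88 -0.63]
   ins 3 60.0 0.41 0.42 [-0.39  0.16  2.17  1.66  1.47 -0.77] [-0.39 -0.06  2.16  1.64  1.46 -0.53]
   ins 3 90.0 0.72 0.73 [-0.36  0.41  1.86  1.33  1.85 -0.73] [-0.36  0.23  1.85  1.39  1.88 -0.54]
15.0 grasp (np.float64(0.5), array([-0.79, -0.07,  2.08,  0.15,  0.9 ,  1.02])) flip (np.float64(0.5), array([-0.79, -0.07,  2.08,  0.15,  0.9 , -2
[... 2868 characters left out ...]

   ins 0 30.0 0.36 0.47 [-0.18 -0.34  2.22  0.74  0.75 -2.7 ] [-0.18 -0.44  2.11  0.61  0.92 -2.52]
   ins 0 90.0 0.45 0.32 [-0.27  0.1   1.84  0.75  1.49  2.69] [-0.27  0.    1.75  0.75  1.63  2.82]
   ins 3 -30.0 0.27 0.38 [ 0.26 -0.24  2.1  -0.75  0.82  2.75] [ 0.25 -0.34  1.99 -0.64  0.98  2.57]
   ins 3 0.0 0.35 0.47 [ 0.03 -0.4   2.23 -0.05  0.52  1.64] [ 0.03 -0.49  2.11 -0.04  0.74  1.62]
   ins 3 30.0 0.36 0.47 [-0.18 -0.34  2.22  0.74  0.75  0.44] [-0.18 -0.44  2.11  0.61  0.92  0.63]
   ins 3 60.0 0.52 0.62 [-0.28 -0.12  2.06  0.85  1.14 -0.11] [-0.28 -0.23  1.96  0.8   1.28  0.06]
   ins 3 90.0 0.74 0.83 [-0.27  0.1   1.84  0.75  1.49 -0.45] [-0.27  0.    1.75  0.75  1.63 -0.32]
```

Run:
```python
from kin import *
a=np.radians(30); LB=np.array([.502,.312,.085])
for fl in(0,np.pi):
  F=E("z",fl); g=ik(*rodpose(G,Rlev(YAW,a)*F)); print(fl,g)
  for psi in np.radians([45,60,75,90]):
    for dz in(.051,.16):
      A=ik(*rodpose(M+[0,0,dz],Rins(psi,a)*F)); print(" ins",np.degrees(psi).round(),A and (A[0].round(2),A[1].round(2)))
  for y in np.radians(np.arange(-180,180,30)):
    d=np.array([np.cos(y),np.sin(y),0]); A=ik(*rodpose(LB-d*.136,Rlev(y,a)*F))
    if A: print(" fin",np.degrees(y).round(),A[0].round(2),A[1].round(2))
```

```text
0 (np.float64(0.3390682270521661), array([-0.86009621, -0.18244768,  2.24093177,  0.4292841 ,  0.66977875,
        0.74454986]))
 ins 45.0 (np.float64(0.23), array([-0.31, -0.22,  2.26,  1.23,  0.96,  2.91]))
 ins 45.0 (np.float64(0.03), array([-0.32, -0.37,  2.17,  1.09,  1.05, -3.11]))
 ins 60.0 (np.float64(0.36), array([-0.35, -0.08,  2.13,  1.16,  1.2 ,  2.78]))
 ins 60.0 (np.float64(0.15), array([-0.35, -0.22,  2.05,  1.09,  1.29,  2.99]))
 ins 75.0 (np.float64(0.47), array([-0.35,  0.06,  2.  ,  1.06,  1.41,  2.67]))
 ins 75.0 (np.float64(0.29), array([-0.35, -0.07,  1.93,  1.04,  1.51,  2.85]))
 ins 90.0 (np.float64(0.57), array([-0.33,  0.19,  1.86,  0.96,  1.59,  2.57]))
 ins 90.0 (np.float64(0.41), array([-0.33,  0.06,  1.79,  0.97,  1.7 ,  2.73]))
 fin -180.0 0.85 [ 0.3   0.67  1.2   0.15  1.77 -1.28]
 fin -150.0 0.79 [ 0.46  0.73  1.1  -0.03  1.83 -1.64]
 fin -120.0 0.81 [ 0.62  0.68  1.17 -0.21  1.77 -1.99]
 fin -90.0 0.65 [ 0.76  0.53  1.38 -0.37  1.61 -2.33]
 fin -60.0 0.48 [ 0.86  0.3   1.67 -0.5   1.39 -2.66]
 fin -30.0 0.09 [ 0.89  0.    2.   -0.58  1.13 -3.05]
 fin
[... 1024 characters left out ...]
0.0 (np.float64(0.79), array([-0.33,  0.06,  1.79,  0.97,  1.7 , -0.41]))
 fin -180.0 0.85 [0.3  0.67 1.2  0.15 1.77 1.86]
 fin -150.0 0.79 [ 0.46  0.73  1.1  -0.03  1.83  1.51]
 fin -120.0 0.81 [ 0.62  0.68  1.17 -0.21  1.77  1.15]
 fin -90.0 0.65 [ 0.76  0.53  1.38 -0.37  1.61  0.81]
 fin -60.0 0.52 [ 0.86  0.3   1.67 -0.5   1.39  0.49]
 fin -30.0 0.44 [ 0.89  0.    2.   -0.58  1.13  0.09]
 fin 0.0 0.28 [ 0.75 -0.36  2.3  -0.47  0.86 -0.58]
 fin 30.0 0.1 [ 0.35 -0.61  2.48  0.13  0.76 -1.81]
 fin 60.0 0.21 [ 0.02 -0.39  2.37  0.55  0.95 -2.87]
 fin 90.0 0.29 [-0.05 -0.03  2.07  0.57  1.19  2.85]
 fin 120.0 0.64 [0.02 0.27 1.74 0.46 1.42 2.5 ]
 fin 150.0 0.95 [0.15 0.51 1.43 0.32 1.62 2.19]
```

Run:
```python
from kin import *
i=optics.camera_info("wrist");R=np.array(i["R"]);C=-R.T@np.array(i["t"]);x,Q=tool();c=Q.inv().apply(C-x);print("cam in tool",c.round(3), "axis",Q.inv().apply(R[2]).round(2))
a=np.radians(30)
for n,RR,g in(("grasp",Rlev(YAW,a),G),("ins",Rins(np.radians(75),a),M+[0,0,.051])):
  for fl in(0,np.pi):
    X,Z=rodpose(g,RR*E("z",fl)); print(n,fl,"camera at",(X+Z.apply(c)).round(3))
X,Z=rodpose(G,Rlev(YAW,a)*E("z",np.pi)); goal(X+[0,0,.06],Z)
```

```text
cam in tool [ 0.076  0.001 -0.144] axis [-0.3   0.    0.95]
grasp 0 camera at [ 0.463 -0.317  0.206]
grasp 3.141592653589793 camera at [ 0.338 -0.274  0.13 ]
ins 0 camera at [ 0.545 -0.053  0.177]
ins 3.141592653589793 camera at [0.567 0.02  0.309]
shift [-0.0569  0.0034  0.1348] turn [-0.0915 -0.0226 -2.0728]
```

```bash
for k in 1 2 3 4; do python3 -m inch '[{"dx":0,"dy":0,"dz":0,"rx":0,"ry":0,"rz":-0.5},{"dx":0,"dy":0,"dz":0,"rx":0,"ry":0,"rz":-0.5},{"dx":0,"dy":0,"dz":0,"rx":0,"ry":0,"rz":-0.5},{"dx":0,"dy":0,"dz":0,"rx":0,"ry":0,"rz":-0.5},{"dx":0,"dy":0,"dz":0,"rx":0,"ry":0,"rz":-0.5}]'; done
python3 - <<'E'
from kin import *
a=np.radians(30)
X,Z=rodpose(G,Rlev(YAW,a)*E("z",np.pi)); goal(X+[0,0,.06],Z)
E
```

```text
time: 6.85
tool_pos: [0.4675, -0.3159, 0.2226]
tool_rot: [0.106, 0.949, 0.23, 0.19]
contact_force: [-0.2, 0.4, -0.5]
gripper_width: 1.002
grasp_force: 0.0
time: 7.35
tool_pos: [0.4675, -0.3159, 0.2226]
tool_rot: [0.168, 0.799, 0.561, 0.138]
contact_force: [-0.7, 0.1, 0.3]
gripper_width: 1.001
grasp_force: 0.0
time: 7.85
tool_pos: [0.4675, -0.3159, 0.2226]
tool_rot: [0.206, 0.537, 0.815, 0.067]
contact_force: [0.4, -0.4, 0.5]
gripper_width: 0.998
grasp_force: 0.0
time: 8.35
tool_pos: [0.4675, -0.3159, 0.2226]
tool_rot: [0.217, 0.202, 0.955, -0.013]
contact_force: [1.0, -0.1, 0.8]
gripper_width: 1.003
grasp_force: 0.0
shift [ 0.0598 -0.0108  0.1358] turn [ 0.0103 -0.0583 -0.0695]
```

```bash
python3 -m inch '[{"dx":0.06,"dy":-0.011,"dz":0.136,"rx":0.01,"ry":-0.058,"rz":-0.07},{"dx":0.06,"dy":-0.011,"dz":0.136,"rx":0.01,"ry":-0.058,"rz":-0.07},{"dx":0.06,"dy":-0.011,"dz":0.136,"rx":0.01,"ry":-0.058,"rz":-0.07},{"dx":0.06,"dy":-0.011,"dz":0.136,"rx":0.01,"ry":-0.058,"rz":-0.07},{"dx":0.06,"dy":-0.011,"dz":0.136,"rx":0.01,"ry":-0.058,"rz":-0.07}]'
python3 - <<'E'
from kin import *
import cv2
a=np.radians(30)
i=optics.camera_info("wrist"); im=optics.grab_frame("wrist"); cv2.imwrite("pics/w3.png",im[...,::-1])
d=np.array([np.cos(YAW),np.sin(YAW),0])
for s in(-.045,0,.051,.136): print(proj(0,G+d*s+[0,0,.009 if s<.04 else 0],i))
X,Z=rodpose(G,Rlev(YAW,a)*E("z",np.pi)); goal(X,Z)
E
```

```text
time: 8.85
tool_pos: [0.4692, -0.3181, 0.1036]
tool_rot: [0.256, 0.155, 0.953, -0.04]
contact_force: [0.9, -0.5, -0.0]
gripper_width: 0.995
grasp_force: 0.0
[281.62456738 133.52072998]
[281.60654317 203.67150886]
[281.50699071 245.6581124 ]
[281.51182503 303.44322426]
shift [0.0394 0.0005 0.0658] turn [-0.0008  0.0022 -0.0037]
```

View pics/w3.png

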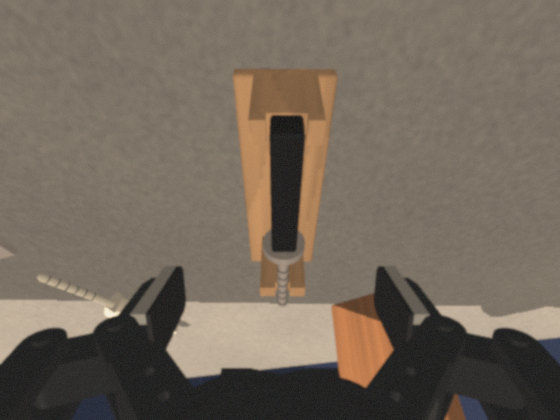

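The picture shows the handle end at (287,120), collar (283,245) and tip (282,304). That puts the rod within 2 mm and 0.02 rad of the estimate, so I'll refine slightly and descend.

```bash
sed -i 's/G=np.array(\[.460,-.315,.060\])/G=np.array([.4605,-.3134,.060])/; s/YAW=-.317/YAW=-.333/' kin.py
python3 - <<'E'
from kin import *
a=np.radians(30)
X,Z=rodpose(G,Rlev(YAW,a)*E("z",np.pi)); goal(X,Z)
E
```

```text
shift [0.0395 0.0024 0.0658] turn [0.0045 0.0022 0.0056]
```

```bash
python3 -m inch '[{"dx":0.02,"dy":0.0024,"dz":0.033,"rx":0.0045,"ry":0.002,"rz":0.0056},{"dx":0.0395,"dy":0.0024,"dz":0.0658,"rx":0.0045,"ry":0.002,"rz":0.0056},{"dx":0.0395,"dy":0.0024,"dz":0.0658,"rx":0.0045,"ry":0.002,"rz":0.0056},{"dx":0.0395,"dy":0.0024,"dz":0.0658,"rx":0.0045,"ry":0.002,"rz":0.0056}]'
python3 -c "
from kin import *
X,Z=rodpose(G,Rlev(YAW,np.radians(30))*E('z',np.pi)); goal(X,Z)"
for k in 1 2; do python3 -m inch '[{"dx":0,"dy":0,"dz":0,"rx":0,"ry":0,"rz":0},{"dx":0,"dy":0,"dz":0,"rx":0,"ry":0,"rz":0},{"dx":0,"dy":0,"dz":0,"rx":0,"ry":0,"rz":0},{"dx":0,"dy":0,"dz":0,"rx":0,"ry":0,"rz":0},{"dx":0,"dy":0,"dz":0,"rx":0,"ry":0,"rz":0}]' -1; done
```

```text
time: 9.3
tool_pos: [0.4686, -0.3161, 0.0428]
tool_rot: [0.255, 0.161, 0.953, -0.043]
contact_force: [-0.2, -0.1, 0.2]
gripper_width: 0.999
grasp_force: 0.0
shift [-0.0015 -0.0002 -0.0002] turn [ 0.0002 -0.0003 -0.0007]
time: 9.8
tool_pos: [0.4676, -0.3153, 0.0413]
tool_rot: [0.255, 0.161, 0.953, -0.042]
contact_force: [2.6, -0.5, 0.2]
gripper_width: 0.176
grasp_force: 58.5
time: 10.3
tool_pos: [0.4677, -0.3153, 0.0413]
tool_rot: [0.254, 0.161, 0.953, -0.042]
contact_force: [-3.9, 1.0, 6.2]
gripper_width: 0.178
grasp_force: 59.4
```

```bash
python3 -m inch '[{"dx":-0.0125,"dy":0,"dz":-0.0217,"rx":0,"ry":0,"rz":0},{"dx":-0.04,"dy":0,"dz":-0.0693,"rx":0,"ry":0,"rz":0},{"dx":-0.07,"dy":0,"dz":-0.121,"rx":0,"ry":0,"rz":0},{"dx":-0.1,"dy":0,"dz":-0.173,"rx":0,"ry":0,"rz":0},{"dx":-0.125,"dy":0,"dz":-0.2165,"rx":0,"ry":0,"rz":0}]'
cat >> kin.py <<'E'
def look(c="wrist"):
    return optics.camera_info(c),optics.grab_frame(c)
E
python3 - <<'E'
from kin import *
import cv2
i,im=look(); cv2.imwrite("pics/w4.png",im[...,::-1])
x,Q=tool(); RT=Q*E("z",np.pi)*E("y",-np.radians(30)); d=RT.apply([1,0,0]); g=x-Q.apply([0,0,.019])
print(d,g)
for s in(-.045,0,.045,.051,.136): print(s,proj(0,g+d*s,i))
F=E("z",np.pi)
X,Z=rodpose(M+[0,0,.18],Rins(np.radians(75),np.radians(30))*F); print(X); goal(X,Z)
E
```

```text
time: 10.8
tool_pos: [0.4676, -0.3154, 0.2429]
tool_rot: [0.254, 0.161, 0.953, -0.042]
contact_force: [-0.5, -0.9, -0.7]
gripper_width: 0.178
grasp_force: 58.5
[ 0.94456044 -0.32816551  0.01062864] [ 0.46110937 -0.31473737  0.2687814 ]
-0.045 [278.66316114 250.62535981]
0 [278.76856199 313.32124133]
0.045 [278.83348706 351.94080412]
0.051 [278.84030698 355.99751658]
0.136 [278.90990046 397.39400049]
[0.58785873 0.10359381 0.3005    ]
shift [-0.0026  0.5458 -0.0713] turn [-0.2795  0.836   1.0549]
```

View pics/w4.png

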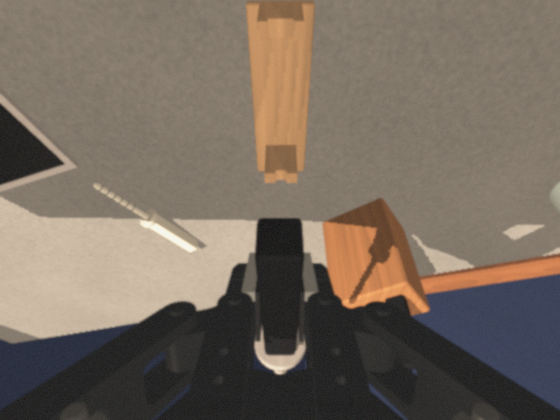

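The rod is held straight in the fingers: handle end about (279,238), collar (279,345). Now I carry it toward the tube while turning it upright.

```bash
R='[{"dx":-0.05,"dy":0.03,"dz":-0.12,"rx":-0.02,"ry":0.06,"rz":0.075},{"dx":-0.05,"dy":0.08,"dz":-0.12,"rx":-0.04,"ry":0.119,"rz":0.15},{"dx":-0.05,"dy":0.14,"dz":-0.12,"rx":-0.06,"ry":0.18,"rz":0.226},{"dx":-0.05,"dy":0.2,"dz":-0.12,"rx":-0.08,"ry":0.24,"rz":0.3},{"dx":-0.05,"dy":0.26,"dz":-0.12,"rx":-0.1,"ry":0.3,"rz":0.376}]'
python3 -m inch '[{"dx":-0.05,"dy":0.03,"dz":-0.12,"rx":-0.02,"ry":0.06,"rz":0.075},{"dx":-0.05,"dy":0.08,"dz":-0.12,"rx":-0.04,"ry":0.119,"rz":0.15},{"dx":-0.05,"dy":0.14,"dz":-0.12,"rx":-0.06,"ry":0.18,"rz":0.226},{"dx":-0.05,"dy":0.2,"dz":-0.12,"rx":-0.08,"ry":0.24,"rz":0.3},{"dx":-0.05,"dy":0.26,"dz":-0.12,"rx":-0.1,"ry":0.3,"rz":0.376}]'
cat >> kin.py <<'E'
OFF=np.array([0,0,.002])  # rod axis relative to grasp centre, rod axes
PSI,A0=np.radians(75),np.radians(30)
def insgoal(h,off=OFF,m=M,psi=PSI):
    # h: height of rod grip point above rim
    R=Rins(psi,A0); rod=R*E("y",-A0)
    X,Z=rodpose(m+np.array([0,0,h])-rod.apply(off),R*E("z",np.pi)); goal(X,Z)
E
python3 -c "
from kin import *
insgoal(.24); print(state()['joint_pos'])"
```

```text
time: 11.35
tool_pos: [0.5197, -0.1268, 0.345]
tool_rot: [0.05, 0.405, 0.903, 0.137]
contact_force: [0.8, -0.6, -1.2]
gripper_width: 0.179
grasp_force: 58.6
shift [0.1567 0.2474 0.0576] turn [-0.1836  0.527   0.6711]
[-0.5284767  -0.2930649   1.76263407  0.28408484  1.59830784 -1.23722787]
```

```bash
python3 -m inch '[{"dx":0.157,"dy":0.247,"dz":0.058,"rx":-0.184,"ry":0.527,"rz":0.671},{"dx":0.157,"dy":0.247,"dz":0.058,"rx":-0.184,"ry":0.527,"rz":0.671},{"dx":0.157,"dy":0.247,"dz":0.058,"rx":-0.184,"ry":0.527,"rz":0.671},{"dx":0.157,"dy":0.247,"dz":0.058,"rx":-0.184,"ry":0.527,"rz":0.671},{"dx":0.157,"dy":0.247,"dz":0.058,"rx":-0.184,"ry":0.527,"rz":0.671}]'
python3 -c "
from kin import *
insgoal(.24); print(state()['joint_pos'])"
```

```text
time: 11.85
tool_pos: [0.5858, 0.1028, 0.3577]
tool_rot: [-0.162, 0.597, 0.726, 0.301]
contact_force: [0.4, 1.1, -1.0]
gripper_width: 0.181
grasp_force: 58.7
shift [ 0.0005  0.0025 -0.0033] turn [-0.0802  0.2237  0.2858]
[-0.26597244 -0.14056743  1.69909405  0.69640556  1.62698466 -0.43647124]
```

```bash
python3 -m inch '[{"dx":0,"dy":0.0025,"dz":-0.003,"rx":-0.08,"ry":0.224,"rz":0.286},{"dx":0,"dy":0.0025,"dz":-0.003,"rx":-0.08,"ry":0.224,"rz":0.286},{"dx":0,"dy":0.0025,"dz":-0.003,"rx":-0.08,"ry":0.224,"rz":0.286},{"dx":0,"dy":0.0025,"dz":-0.003,"rx":-0.08,"ry":0.224,"rz":0.286},{"dx":0,"dy":0.0025,"dz":-0.003,"rx":-0.08,"ry":0.224,"rz":0.286}]'
python3 -c "
from kin import *
insgoal(.165); print(state()['joint_pos'])"
```

```text
time: 12.35
tool_pos: [0.586, 0.0985, 0.3568]
tool_rot: [-0.304, 0.688, 0.528, 0.395]
contact_force: [-0.2, -0.5, -1.2]
gripper_width: 0.177
grasp_force: 58.9
shift [-0.0749  0.0007  0.0485] turn [-0.0009  0.0024 -0.0008]
[-0.38973749 -0.14042834  1.8224093   1.03195842  1.62592886 -0.15942929]
```

```bash
python3 -m inch '[{"dx":-0.0749,"dy":0.0007,"dz":0.0485,"rx":-0.001,"ry":0.0024,"rz":-0.001},{"dx":-0.0749,"dy":0.0007,"dz":0.0485,"rx":-0.001,"ry":0.0024,"rz":-0.001},{"dx":-0.0749,"dy":0.0007,"dz":0.0485,"rx":-0.001,"ry":0.0024,"rz":-0.001},{"dx":-0.0749,"dy":0.0007,"dz":0.0485,"rx":-0.001,"ry":0.0024,"rz":-0.001}]'
python3 - <<'E'
from kin import *
import cv2
insgoal(.165)
out=[]
for c,x0,y0 in(("side",190,140),("top",150,150)):
    i,im=look(c); cr=cv2.resize(im[y0:y0+90,x0:x0+90,::-1],(400,400),interpolation=cv2.INTER_CUBIC); out.append(cr)
    f=400/90
    for n,X in (("rim",M),("tip",M+[0,0,.029]),("collar",M+[0,0,.114]),("grip",M+[0,0,.165]),("end",M+[0,0,.21])): print(c,n,((proj(c,X,i)-[x0,y0])*f).round(1))
cv2.imwrite("pics/st.png",np.hstack(out))
E
```

```text
time: 12.75
tool_pos: [0.5891, 0.1023, 0.2903]
tool_rot: [-0.302, 0.685, 0.53, 0.398]
contact_force: [0.1, 1.4, -0.8]
gripper_width: 0.178
grasp_force: 58.8
shift [-0.0058 -0.0019  0.0018] turn [ 0.001  -0.0003  0.0054]
side rim [177.  339.7]
side tip [174.  303.8]
side collar [164.5 193.9]
side grip [158.6 124.3]
side end [153.1  60.4]
top rim [181.  171.1]
top tip [172.5 160.5]
top collar [145.2 126.1]
top grip [126.7 102.8]
top end [108.9  80.2]
```

View pics/st.png

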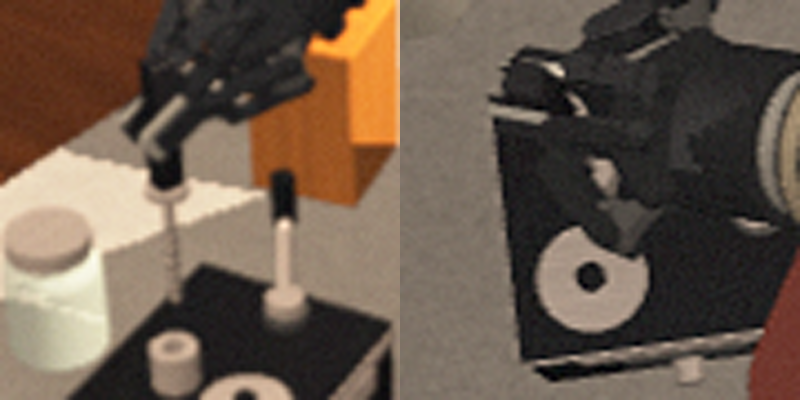

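The side view shows the tip at (177,300) above the rim at (176,345), with the lever back at rest. The arm was still settling, so I'll go closer and look again.

```bash
python3 -m inch '[{"dx":-0.0135,"dy":-0.0019,"dz":0.009,"rx":0,"ry":0,"rz":0.005},{"dx":-0.019,"dy":-0.0019,"dz":0.0125,"rx":0,"ry":0,"rz":0.005},{"dx":-0.019,"dy":-0.0019,"dz":0.0125,"rx":0,"ry":0,"rz":0.005},{"dx":-0.019,"dy":-0.0019,"dz":0.0125,"rx":0,"ry":0,"rz":0.005},{"dx":-0.019,"dy":-0.0019,"dz":0.0125,"rx":0,"ry":0,"rz":0.005}]'
python3 - <<'E'
from kin import *
import cv2
insgoal(.15)
x,Q=tool(); rod=Q*E("z",np.pi)*E("y",-A0); g=x-Q.apply([0,0,.019])+rod.apply(OFF); d=rod.apply([1,0,0]); print(d.round(3),g.round(4))
i,im=look("side"); x0,y0=210,175;f=10; cv2.imwrite("pics/s5.png",cv2.resize(im[y0:y0+55,x0:x0+40,::-1],None,fx=f,fy=f,interpolation=cv2.INTER_CUBIC))
P=lambda X:((proj("side",X,i)-[x0,y0]+.5)*f).round(1)
print("rim",P(M),"tip",P(g+d*.136),"collar",P(g+d*.051),"under rim tip", P(np.r_[M[:2],(g+d*.136)[2]]))
E
```

```text
time: 13.35
tool_pos: [0.5877, 0.1035, 0.2716]
tool_rot: [-0.304, 0.687, 0.527, 0.397]
contact_force: [-0.2, -0.1, -1.1]
gripper_width: 0.174
grasp_force: 58.8
shift [-0.0023  0.0001 -0.0013] turn [ 0.0014 -0.0004 -0.0003]
[ 0.001  0.    -1.   ] [0.584  0.0895 0.2811]
rim [203.4 419.2] tip [194.2 380.1] collar [173.3 135.6] under rim tip [199.8 377.5]
```

View pics/s5.png

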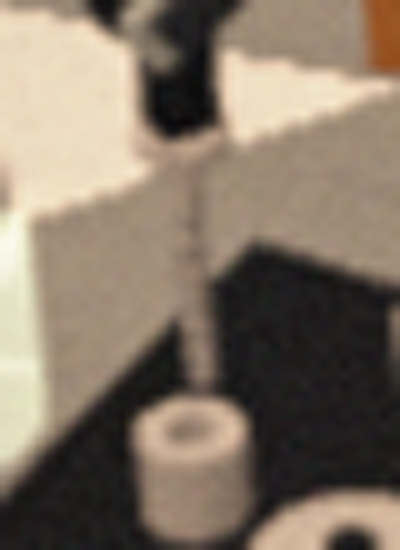

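```bash
sed -i 's/^M=/M=/' kin.py
python3 - <<'E'
from kin import *
x,Q=tool(); print(x, (Q.inv().apply([.0025,.0052,-.009])/.8).round(4)); insgoal(.142,m=M+[.0025,.0052,0])
E
```

```text
[0.58776333 0.10343855 0.27163774] [-0.0062  0.0013  0.0118]
shift [-0.0075  0.0014  0.0099] turn [ 0.0014 -0.0003 -0.0003]
```

```bash
python3 -m inch '[{"dx":-0.0065,"dy":0.0013,"dz":0.0115,"rx":0.0014,"ry":0,"rz":0},{"dx":-0.0065,"dy":0.0013,"dz":0.0115,"rx":0.0014,"ry":0,"rz":0},{"dx":-0.0065,"dy":0.0013,"dz":0.0115,"rx":0.0014,"ry":0,"rz":0}]'
python3 - <<'E'
from kin import *
import cv2
x,Q=tool(); rod=Q*E("z",np.pi)*E("y",-A0); g=x-Q.apply([0,0,.019])+rod.apply(OFF); d=rod.apply([1,0,0]); print(d.round(3),g.round(4))
out=[]
for c,x0,y0 in(("side",210,175),("top",160,165)):
    i,im=look(c);f=10; out.append(cv2.resize(im[y0:y0+55,x0:x0+40,::-1],None,fx=f,fy=f,interpolation=cv2.INTER_CUBIC))
    P=lambda X:((proj(c,X,i)-[x0,y0]+.5)*f).round(1)
    print(c,"rim",P(M),"tip",P(g+d*.136),"collar",P(g+d*.051),"over rim",P(np.r_[M[:2],(g+d*.136)[2]]))
cv2.imwrite("pics/s6.png",np.hstack(out))
E
```

```text
time: 13.7
tool_pos: [0.5898, 0.1087, 0.2616]
tool_rot: [-0.305, 0.687, 0.527, 0.396]
contact_force: [-0.3, 0.8, -1.4]
gripper_width: 0.176
grasp_force: 58.9
[-0.002  0.001 -1.   ] [0.5861 0.0947 0.2711]
side rim [203.4 419.2] tip [179.5 415.1] collar [157.7 171.9] over rim [202.2 405.3]
top rim [312.2 239.9] tip [279.1 226.1] collar [218.4 150.5] over rim [309.  235.9]
```

View pics/s6.png

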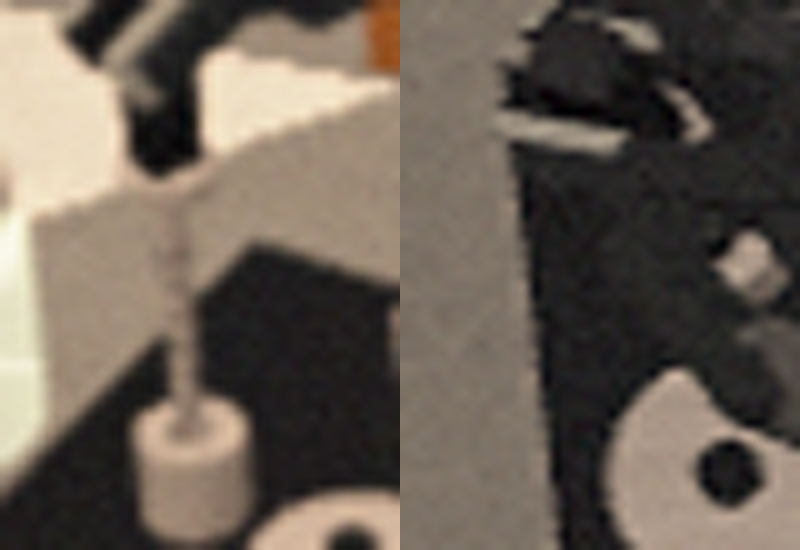

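Side view: the tip at (187,430) now sits over the bore centre (190,428). I'll descend gently, watching the force.

```bash
for k in 1 2; do python3 -m inch '[{"dx":-0.0027,"dy":0,"dz":0.00156,"rx":0,"ry":0,"rz":0},{"dx":-0.0054,"dy":0,"dz":0.0031,"rx":0,"ry":0,"rz":0},{"dx":-0.0054,"dy":0,"dz":0.0031,"rx":0,"ry":0,"rz":0}]'; done
```

```text
time: 14.1
tool_pos: [0.5898, 0.1084, 0.2567]
tool_rot: [-0.305, 0.687, 0.527, 0.396]
contact_force: [-0.5, 0.8, -0.9]
gripper_width: 0.18
grasp_force: 58.9
time: 14.4
tool_pos: [0.5898, 0.1085, 0.2517]
tool_rot: [-0.305, 0.687, 0.527, 0.396]
contact_force: [-0.8, -0.8, -0.8]
gripper_width: 0.175
grasp_force: 58.9
```

```bash
for k in 1 2; do python3 -m inch '[{"dx":-0.0027,"dy":0,"dz":0.00156,"rx":0,"ry":0,"rz":0},{"dx":-0.0054,"dy":0,"dz":0.0031,"rx":0,"ry":0,"rz":0},{"dx":-0.0054,"dy":0,"dz":0.0031,"rx":0,"ry":0,"rz":0}]'|sed -n '2p;4p'; done
python3 - <<'E'
from kin import *
import cv2
i,im=look("side");x0,y0=210,175; cv2.imwrite("pics/s7.png",cv2.resize(im[y0:y0+55,x0:x0+40,::-1],None,fx=10,fy=10,interpolation=cv2.INTER_CUBIC))
E
```

```text
tool_pos: [0.5898, 0.1084, 0.2467]
contact_force: [-0.1, 0.0, -1.6]
tool_pos: [0.5898, 0.1084, 0.2417]
contact_force: [-0.1, 0.1, -1.5]
```

View pics/s7.png

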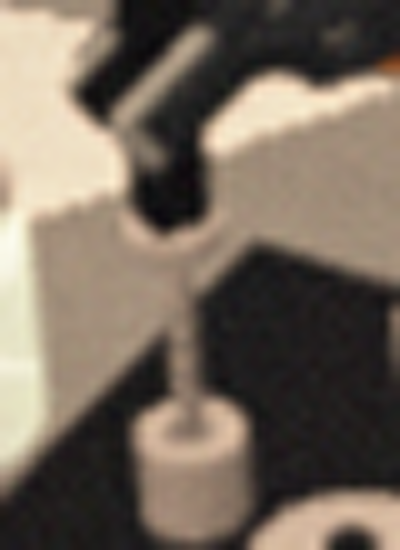

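The stem has entered the bore at (188,430) with no contact force. I'll push on down.

```bash
for k in 1 2 3; do python3 -m inch '[{"dx":-0.0054,"dy":0,"dz":0.0031,"rx":0,"ry":0,"rz":0},{"dx":-0.0108,"dy":0,"dz":0.00625,"rx":0,"ry":0,"rz":0},{"dx":-0.0162,"dy":0,"dz":0.0094,"rx":0,"ry":0,"rz":0},{"dx":-0.0162,"dy":0,"dz":0.0094,"rx":0,"ry":0,"rz":0}]'|sed -n '2,4p'; done; python3 -c "
from kin import *
insgoal(.06,m=M+[.0025,.0052,0])"
```

```text
tool_pos: [0.5894, 0.1086, 0.2259]
tool_rot: [-0.306, 0.687, 0.526, 0.396]
contact_force: [0.2, 0.4, -1.3]
tool_pos: [0.5895, 0.1086, 0.2111]
tool_rot: [-0.305, 0.687, 0.527, 0.396]
contact_force: [0.1, -0.3, -1.8]
tool_pos: [0.5895, 0.1087, 0.1962]
tool_rot: [-0.305, 0.687, 0.527, 0.396]
contact_force: [-0.0, -0.3, -1.0]
shift [-0.018   0.0011  0.008 ] turn [-0.0009 -0.0002 -0.0016]
```

```bash
python3 -m inch '[{"dx":-0.0054,"dy":0,"dz":0.0031,"rx":0,"ry":0,"rz":0},{"dx":-0.0108,"dy":0,"dz":0.00625,"rx":0,"ry":0,"rz":0},{"dx":-0.0162,"dy":0,"dz":0.0094,"rx":0,"ry":0,"rz":0},{"dx":-0.0162,"dy":0,"dz":0.0094,"rx":0,"ry":0,"rz":0}]'|sed -n '2,4p'
for k in 1 2; do python3 -m inch '[{"dx":-0.0022,"dy":0,"dz":0.00125,"rx":0,"ry":0,"rz":0},{"dx":-0.0043,"dy":0,"dz":0.0025,"rx":0,"ry":0,"rz":0},{"dx":-0.0043,"dy":0,"dz":0.0025,"rx":0,"ry":0,"rz":0}]'|sed -n '2,4p'; done
```

```text
tool_pos: [0.5895, 0.1087, 0.1812]
tool_rot: [-0.305, 0.687, 0.527, 0.396]
contact_force: [0.0, -0.3, -0.9]
tool_pos: [0.5899, 0.1086, 0.1781]
tool_rot: [-0.305, 0.687, 0.527, 0.397]
contact_force: [-0.4, 0.4, -1.0]
tool_pos: [0.5902, 0.1086, 0.1747]
tool_rot: [-0.305, 0.687, 0.527, 0.397]
contact_force: [0.2, 1.0, -0.1]
```

```bash
for k in 1 2 3 4; do python3 -m inch '[{"dx":-0.00217,"dy":0,"dz":0.00125,"rx":0,"ry":0,"rz":0},{"dx":-0.00217,"dy":0,"dz":0.00125,"rx":0,"ry":0,"rz":0}]'|sed -n '2p;4p'; done
```

```text
tool_pos: [0.5904, 0.1087, 0.1747]
contact_force: [-3.6, -2.4, 7.3]
tool_pos: [0.5905, 0.1087, 0.1747]
contact_force: [-7.7, -4.0, 15.6]
tool_pos: [0.5906, 0.1088, 0.1748]
contact_force: [-13.6, -6.1, 22.4]
tool_pos: [0.5908, 0.1089, 0.1748]
contact_force: [-17.1, -8.0, 29.5]
```

The collar is hard on the rim: force rose 7 to 30 N with no travel, at the expected depth. Now I draw it straight out.

```bash
python3 -m inch '[{"dx":0.0087,"dy":0,"dz":-0.005,"rx":0,"ry":0,"rz":0},{"dx":0.0303,"dy":0,"dz":-0.0175,"rx":0,"ry":0,"rz":0},{"dx":0.0606,"dy":0,"dz":-0.035,"rx":0,"ry":0,"rz":0},{"dx":0.091,"dy":0,"dz":-0.0525,"rx":0,"ry":0,"rz":0},{"dx":0.121,"dy":0,"dz":-0.07,"rx":0,"ry":0,"rz":0}]'
python3 -m inch '[{"dx":0.035,"dy":0,"dz":-0.02,"rx":0,"ry":0,"rz":0},{"dx":0.07,"dy":0,"dz":-0.04,"rx":0,"ry":0,"rz":0},{"dx":0.07,"dy":0,"dz":-0.04,"rx":0,"ry":0,"rz":0}]'
python3 - <<'E'
from kin import *
y=PSI+np.pi; d=np.array([np.cos(y),np.sin(y),0]); LB=np.array([.502,.312,.085])
X,Z=rodpose(LB-d*.136,Rlev(y,A0)*E("z",np.pi)); print(X); goal(X+[0,0,.12],Z)
E
```

```text
time: 18.55
tool_pos: [0.5897, 0.1085, 0.2786]
tool_rot: [-0.305, 0.687, 0.527, 0.396]
contact_force: [0.5, 0.5, -0.5]
gripper_width: 0.175
grasp_force: 58.9
time: 18.85
tool_pos: [0.5916, 0.1084, 0.3485]
tool_rot: [-0.301, 0.686, 0.529, 0.399]
contact_force: [1.1, 0.9, 0.0]
gripper_width: 0.182
grasp_force: 58.9
[0.53474061 0.43418962 0.06854552]
shift [ 0.0154 -0.176   0.4239] turn [ 0.0064 -1.0476  0.0015]
```

```bash
python3 -m inch '[{"dx":0,"dy":0,"dz":0,"rx":0,"ry":-0.5,"rz":0},{"dx":0,"dy":0,"dz":0,"rx":0,"ry":-0.5,"rz":0},{"dx":0,"dy":0,"dz":0,"rx":0,"ry":-0.5,"rz":0},{"dx":0,"dy":0,"dz":0,"rx":0,"ry":-0.5,"rz":0},{"dx":0,"dy":0,"dz":0,"rx":0,"ry":-0.5,"rz":0}]'
python3 - <<'E'
from kin import *
y=PSI+np.pi; d=np.array([np.cos(y),np.sin(y),0]); LB=np.array([.502,.312,.085])
X,Z=rodpose(LB-d*.136,Rlev(y,A0)*E("z",np.pi)); goal(X+[0,0,.12],Z)
E
```

```text
time: 19.35
tool_pos: [0.5901, 0.1082, 0.3423]
tool_rot: [-0.088, 0.785, 0.602, 0.115]
contact_force: [0.6, -0.7, -1.3]
gripper_width: 0.181
grasp_force: 58.9
shift [ 0.3046 -0.1726  0.2921] turn [-2.000e-04 -5.433e-01 -5.000e-04]
```

```bash
python3 -m inch '[{"dx":0.305,"dy":-0.173,"dz":0.292,"rx":0,"ry":-0.543,"rz":0},{"dx":0.305,"dy":-0.173,"dz":0.292,"rx":0,"ry":-0.543,"rz":0},{"dx":0.305,"dy":-0.173,"dz":0.292,"rx":0,"ry":-0.543,"rz":0},{"dx":0.305,"dy":-0.173,"dz":0.292,"rx":0,"ry":-0.543,"rz":0},{"dx":0.305,"dy":-0.173,"dz":0.292,"rx":0,"ry":-0.543,"rz":0}]'
python3 - <<'E'
from kin import *
y=PSI+np.pi; d=np.array([np.cos(y),np.sin(y),0]); LB=np.array([.502,.312,.085])
X,Z=rodpose(LB-d*.136,Rlev(y,A0)*E("z",np.pi)); goal(X+[0,0,.05],Z)
E
```

```text
time: 19.85
tool_pos: [0.5512, 0.335, 0.2381]
tool_rot: [0.139, 0.772, 0.593, -0.18]
contact_force: [1.7, -0.4, -0.6]
gripper_width: 0.177
grasp_force: 58.9
shift [ 0.1687 -0.052   0.0834] turn [ 0.001  -0.044   0.0006]
```

```bash
python3 -m inch '[{"dx":0.169,"dy":-0.052,"dz":0.083,"rx":0,"ry":-0.044,"rz":0},{"dx":0.169,"dy":-0.052,"dz":0.083,"rx":0,"ry":-0.044,"rz":0},{"dx":0.169,"dy":-0.052,"dz":0.083,"rx":0,"ry":-0.044,"rz":0},{"dx":0.169,"dy":-0.052,"dz":0.083,"rx":0,"ry":-0.044,"rz":0},{"dx":0.169,"dy":-0.052,"dz":0.083,"rx":0,"ry":-0.044,"rz":0}]'
python3 - <<'E'
from kin import *
y=PSI+np.pi; d=np.array([np.cos(y),np.sin(y),0]); LB=np.array([.502,.312,.085])
X,Z=rodpose(LB-d*.136,Rlev(y,A0)*E("z",np.pi)); goal(X,Z)
import cv2
for c in("side","top"):
    i,im=look(c)
    print(c,[(np.round(b["bbox"],1).tolist(),round(b["confidence"],2)) for b in nets.boxes_of(c,"rod")],[(np.round(b["bbox"],1).tolist(),round(b["confidence"],2)) for b in nets.boxes_of(c,"lightbox")])
    x,Q=tool(); rod=Q*E("z",np.pi)*E("y",-A0); g=x-Q.apply([0,0,.019])+rod.apply([0,0,.004]); d=rod.apply([1,0,0])
    print("pred tip",proj(c,g+d*.136,i),"collar",proj(c,g+d*.05,i),g+d*.136)
E
```

```text
time: 20.35
tool_pos: [0.534, 0.4327, 0.1161]
tool_rot: [0.156, 0.765, 0.589, -0.207]
contact_force: [-0.3, 0.8, -0.6]
gripper_width: 0.179
grasp_force: 58.8
shift [0.0315 0.0007 0.0504] turn [-0.0021  0.0001  0.0027]
side [([162.0, 288.0, 64.8, 35.8], 0.87)] [([199.6, 305.9, 71.2, 65.1], 0.66)]
pred tip [195.07791354 271.00749236] collar [164.56060473 286.22120387] [0.50412956 0.3103369  0.13385385]
top [([380.6, 317.9, 69.5, 25.0], 0.86), ([449.1, 187.6, 27.4, 62.9], 0.81), ([58.0, 207.1, 73.5, 21.1], 0.78)] [([105.7, 223.2, 68.7, 76.2], 0.95)]
pred tip [ 94.39029318 219.43588392] collar [ 59.70474063 209.31696827] [0.50413908 0.31042285 0.1341525 ]
```

```bash
python3 -m inch '[{"dx":0.01,"dy":0,"dz":0.017,"rx":0,"ry":0,"rz":0},{"dx":0.021,"dy":0,"dz":0.034,"rx":0,"ry":0,"rz":0},{"dx":0.0315,"dy":0,"dz":0.052,"rx":0,"ry":0,"rz":0},{"dx":0.0315,"dy":0,"dz":0.052,"rx":0,"ry":0,"rz":0},{"dx":0.0315,"dy":0,"dz":0.052,"rx":0,"ry":0,"rz":0}]'
python3 -m inch '[{"dx":0,"dy":0,"dz":0,"rx":0,"ry":0,"rz":0},{"dx":0,"dy":0,"dz":0,"rx":0,"ry":0,"rz":0},{"dx":0,"dy":0,"dz":0,"rx":0,"ry":0,"rz":0},{"dx":0,"dy":0,"dz":0,"rx":0,"ry":0,"rz":0},{"dx":0,"dy":0,"dz":0,"rx":0,"ry":0,"rz":0}]'
python3 - <<'E'
from kin import *
for c in("side","top"):
    i,im=look(c)
    for n in ("rod","mug","jar","knives","lever_knob"): print(c,n,[(np.round(b["bbox"],1).tolist(),round(b["confidence"],2)) for b in nets.boxes_of(c,n)][:3])
    x,Q=tool(); rod=Q*E("z",np.pi)*E("y",-A0); g=x-Q.apply([0,0,.019])+rod.apply([0,0,.004]); d=rod.apply([1,0,0])
    print("pred tip",proj(c,g+d*.136,i),g+d*.136,"axis",d.round(3))
E
```

```text
time: 21.15
tool_pos: [0.5353, 0.4337, 0.0696]
tool_rot: [0.156, 0.766, 0.588, -0.205]
contact_force: [1.0, -0.2, -0.9]
gripper_width: 0.179
grasp_force: 58.9
time: 21.65
tool_pos: [0.5361, 0.4344, 0.0718]
tool_rot: [0.156, 0.767, 0.588, -0.203]
contact_force: [0.1, -0.1, -1.4]
gripper_width: 0.174
grasp_force: 58.8
side rod [([164.3, 300.9, 64.7, 35.0], 0.65)]
side mug [([169.8, 259.7, 22.2, 16.8], 0.69)]
side jar []
side knives [([261.6, 140.3, 35.5, 46.3], 0.9), ([242.9, 241.0, 72.1, 62.7], 0.35)]
side lever_knob [([163.2, 304.5, 62.7, 36.4], 0.67)]
pred tip [196.95064119 285.79790428] [0.50321845 0.31203835 0.08320953] axis [-0.259 -0.966 -0.005]
top rod [([65.0, 210.1, 70.8, 19.7], 0.96), ([448.9, 187.1, 23.8, 63.9], 0.96), ([380.7, 318.6, 70.2, 22.5], 0.81)]
top mug [([146.8, 141.6, 38.1, 46.8], 0.96)]
top jar [([229.1, 123.3, 29.1, 36.2], 0.64), ([146.8, 141.5, 36.8, 47.8], 0.52), ([64.5, 210.8, 70.3, 22.6], 0.23)]
top knives [([342.4, 127.4, 54.6, 58.5], 0.82)]
top lever_knob [([65.1, 210.2, 65.0, 24.2], 0.52), ([244.6, 184.2, 42.6, 38.7], 0.5)]
pred tip [100.78328827 222.5106971 ] [0.5032602  0.31206951 0.08322881] axis [-0.259 -0.966 -0.005]
```

```bash
python3 -c "
from plant import ticket,state
import numpy as np; print(np.abs(state()['joint_vel']).max()); print(ticket.job_done())"
```

```text
0.0021325730528409985
the job is handed in; nothing more can be done
None
```

Handed in at about 22 s of the allowed 70: the lever went to its stop and sprang back, the rod went down the tube to its collar and out again, and it is now held level and still about 39 mm above the centre of the lit face, clear of everything else.

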